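# Press the label holder home behind the shelf lip

## Robot

A 7-joint arm with a two-finger parallel gripper is mounted at the origin on a cart in front of the work surface, level with it; the furniture and walls round the work are solid. World frame = base frame: x ahead of the robot, y to its left, z up, the work surface at z = 0. Lengths are in m, angles in rad, forces in N, time in s.
With the tool pointing down it reaches from about 0.4 to 0.85 m from the base axis. Payload 4.5 kg.
Tool frame: the origin (TCP) lies on the centre line of the jaws, within the pads' length; the fingertips stand ahead of it and the grasp point (between the pads) lies 6 mm ahead of it (r.tcp_to_tips is the x of the fingertips in the tool frame, in m); x points along the fingers, y is the direction in which the jaws open and shut, and the axes are right-handed (so a half turn about x gives the same grasp; the last joint's range is limited). The gripper opens to 88 mm and grips with 3 to 60 N. Pads are 18 mm wide; open, the fingers measure 123 mm over their backs; the gripper's body (75 mm by 187 mm) begins 45 mm behind the grasp point.
Start: joints at [-1.262, 0.689, -0.195, 1.565, 0.157, 0.902, -0.215], TCP at [0.17, 0.602, 0.264] pointing down, gripper open.
Joint ranges: [-3.01, 3.01], [-0.46, 2.08], [-1.47, 1.51], [0.13, 2.56], [-1, 4.14], [0.04, 2.09], [-2.66, 2.66]. Speed limits (rad/s): [2.57, 2.57, 3.14, 3.14, 3.14, 3.14, 3.14].

## Interface

Orientations are given as a unit quaternion [x, y, z, w].
In Python, from plant import r gives the robot as it stands.
- The arm moves only by the tool play_rows, never from a script. Its argument "targets" is a list of rows, each a list of 3 entries, a list of its own where there are three numbers: the turn, a rotation vector about the world's x, y, z in rad, then the shift along the world's x, y, z in units of 40 mm (1.0 is 40 mm), then the closure in counts, from 0 (fully open) to 255 (shut). A call has 1 to 5 rows; each row shifts and turns the commanded pose from where the row before left it; what a row does not reach is not made up. A row lasts 1/10 s, in which the tool goes at most 50 mm and 8.59 degrees, less where a joint would pass 70% of its speed; a pose out of reach is approached as far as the arm can. A call is refused whole if a number of a shift passes 1 or a number of a turn 0.15, either way. A call with a gripper value outside its range is refused whole. The fingers move at their own pace and stop on an object; "newtons" is the grip in N (left out, the last holds). Time passes only in rows, so rows that do not move let the fingers close. It gives the time, the measured TCP pose, the force and the opening at its end, in the units of the state.
- r.get_state(): the state, without advancing time (a new reading comes with each control period).
- r.snapshot(name): name is "side" or "top"; returns a dict with "color" (384x512x3 uint8, red, green, blue), "fx", "fy", "cx", "cy" (pixels), "dist" ([k1, k2, p1, p2, k3] as OpenCV has them; the pictures are not rectified), "cam_to_world" (4x4, takes a point from camera to world coordinates). Camera axes: x right, y up, looking along -z (the intrinsics and any distortion apply to the point x, -y, -z); pixel columns grow to the right and rows downward; lengths in m; the calibration is good to about 2 mm. A picture is of the moment at which its call begins. There is no depth.
- r.finish_job(): hands the job in, once; it reports no verdict.
The state is a dict: "clock": time; "q": joint angles; "qd": joint speeds; "joint_torque": joint torques, N m; "tool_pos": TCP position; "eef_rot": TCP orientation; "contact_force": force on the tool from outside, world axes, zero at the start; "moment": the same for the moment, N m; "opening": opening from 0.0 (shut) to 1.0 (fully open).
Only numpy, scipy, OpenCV 4.12 (cv2) and the standard library are available. Lean on these libraries where they do the work, as an engineer would, in place of code of your own. Each camera call takes 0.05 s, during which the arm holds its last target.

## Task

Take the wider of the two label holders out of the stand and slide it down into the bay behind the front lip of the little supply shelf, card side facing out over the lip. Push it fully home against the sprung seat, without forcing it, and finish while still holding it pressed home with the gripper on it, so that it can be screwed fast; do not let go. Leave the narrower holder, the packs and the other things lying about where they are.

Things in the scene. Friction and masses are not known exactly. Their poses are not given: they have to be found in the camera images.
- holder_wide: the wider label holder: flat white plastic plate, 6 mm thick (x), 64 mm wide (y), 80 mm tall (z), 35-70 g, blank brown card in its front (-x) face, grip ribs near the top. Origin: centre of its lower edge; z up along the plate, y along its width, -x out of the card face. At the start it stands upright in one of the stand's two pockets (either one), sunk 18 mm
- holder_narrow: the narrower label holder: the same but 44 mm wide; stands in the other pocket. To be left alone. Origin and axes as for the wider one
- stand: fixed grey block, 56 mm (x) by 166 mm (y) by 30 mm high, origin at the centre of its underside. Two pockets of 9 mm (x) by 67 mm (y), 18 mm deep, centred at y = -38 and +38 mm; both holders stand in it parallel to its y axis, cards toward its -x side
- shelf: fixed low white supply shelf, 150 mm deep (x) by 170 mm wide (y), origin at the centre of its underside, -x is its front. Along the front runs an aluminium lip, top 42 mm above the worktop, with an equal rib behind it: between them is the bay. The board behind is 14 mm high and carries two flat packs (to 23 mm high); side and back rails are 44 and 56 mm high
- bay (a point): on the shelf at x = -64 mm, y = 0, 16 mm above the worktop: centre of the bay, where the middle of the holder's lower edge is when home; axes as the shelf. The bay is 9 mm wide in x and 70 mm long in y, closed at the ends. As a lead-in the top 8 mm of lip and rib flare apart to 21 mm, and the ends slope outward over the top 12 mm
- seat (a joint): the sprung steel bar in the bottom of the bay, travel in m: 0 = up (its top is 22 mm above the worktop), 0.006 = fully down against its stop, holder home. The spring takes about 4 N to start and 8.5 N at the stop, and pushes the holder up again if it is let go
- card (a point): on the wider holder: centre of the card face 20 mm above its lower edge, 3 mm to -x of the holder's middle plane
- gauze: flat sealed pack, 55 x 95 x 9 mm, loose on the shelf board; bystander
- eye_pads: flat sealed pack, 55 x 95 x 8 mm, loose on the shelf board; bystander
- penlight: black penlight, 114 mm long, 17 mm thick, lying on the worktop in front of the shelf; bystander
- watch_glass: clear round glass dish, 57 mm across, 14 mm high; bystander
- lens_case: lens case with two round caps, 36 x 72 x 18 mm; bystander
- tape: tape roll lying flat, 103 mm across, 25 mm high; bystander

How it is judged:
By the outcome, as a careful person would: the job done as asked, in the order asked, and still so for the second after the job is handed in, while the arm keeps its last pose, push and grip.
It also fails if it takes over 48 s, if anything falls off the work surface, if the arm or the gripper's body presses on something with over 40 N, if the wrist force passes 120 N, or if a joint passes its speed limit or range.

## Working session

There is one attempt and no reset: what is moved stays moved. The work goes in short steps, Python scripts to look and compute and a tool call to move; the robot and the scene stay as the last step left them, time stands still between calls to the robot, and variables do not carry over. Pictures are saved under pics/ and viewed, and the job is handed in when it is done.

Besides the shell and the picture viewer there is one more tool, called as name(argument=value, ...), one argument or row to a line, values as JSON. play_rows: Moves the arm, as the interface text tells. Its arguments: {"type":"object","properties":{"targets":{"type":"array","items":{"type":"array"}},"newtons":{"type":"number"}},"required":["targets"]}

```bash
mkdir -p pics; ls; python3 - <<'E'
from plant import r
import cv2,numpy as np
s=r.get_state(); print(s, r.tcp_to_tips)
for n in("side","top"):
    d=r.snapshot(n); cv2.imwrite(f"pics/{n}0.png",cv2.cvtColor(d["color"],cv2.COLOR_RGB2BGR))
    print(n,{k:v for k,v in d.items() if k!="color"})
    np.savez(f"{n}0.npz",**d)
E
```

```text
pics
{'clock': 0.0, 'q': array([-1.26222339,  0.69000588, -0.19448235,  1.56636092,  0.15729056,
        0.90250462, -0.21509704]), 'qd': array([ 3.07949132e-04,  1.40158375e-03,  1.05158088e-03, -1.56701702e-03,
       -8.59304995e-04,  7.92070174e-04, -1.53517644e-05]), 'joint_torque': array([-3.68116230e-05, -5.27561653e+01, -1.26698624e+00, -1.53426594e+01,
       -5.26627852e-02,  6.74439972e-03,  1.74921329e-04]), 'tool_pos': array([0.16947703, 0.60095886, 0.26289103]), 'eef_rot': array([ 0.09615377,  0.70048543, -0.09748787,  0.70040755]), 'contact_force': array([0.56913394, 0.57788239, 0.05307546]), 'moment': array([-0.0032763 ,  0.04997932, -0.04547374]), 'opening': 0.9946157755951508} 0.025
side {'fx': 440.73463167700936, 'fy': 440.73463167700936, 'cx': 256.86452419385586, 'cy': 187.6394955669647, 'dist': array([-0.15790796,  0.        ,  0.        ,  0.        ,  0.        ]), 'cam_to_world': array([[-0.92280507,  0.2557315 , -0.28815308,  0.27571976],
       [-0.38464604, -0.56909571,  0.72675821,  0.76683531],
       [ 0.02186828,  0.7814931 ,  0.62353052,  0.71168235],
       [ 0.        ,  0.        ,  0.        ,  1.        ]])}
top {'fx': 427.65431117968694, 'fy': 427.65431117968694, 'cx': 256.2143878961072, 'cy': 196.4669899440472, 'dist': array([-0.0017573,  0.       ,  0.       ,  0.       ,  0.       ]), 'cam_to_world': array([[-9.38332615e-02,  9.68824378e-01, -2.29291612e-01,
         3.40942180e-01],
       [-9.95587926e-01, -9.13193161e-02,  2.15746338e-02,
         5.76405263e-03],
       [-3.67220159e-05,  2.30304378e-01,  9.73118642e-01,
         1.08907703e+00],
       [ 0.00000000e+00,  0.00000000e+00,  0.00000000e+00,
         1.00000000e+00]])}
```

View pics/side0.png

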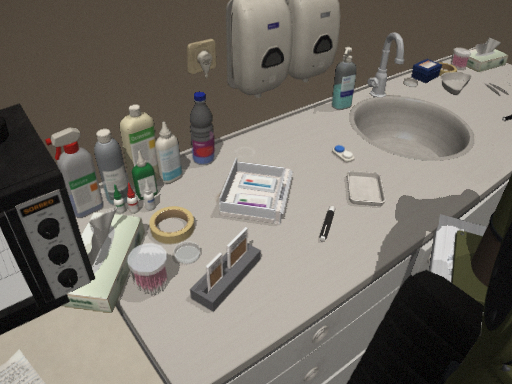

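View pics/top0.png

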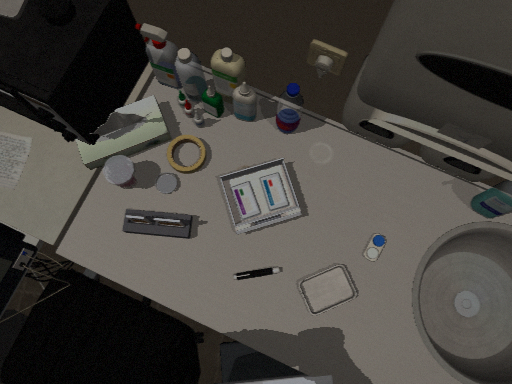

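```bash
python3 - <<'E'
import cv2
a=cv2.imread("pics/side0.png");b=cv2.imread("pics/top0.png")
cv2.imwrite("pics/c1.png",cv2.resize(a[140:310,180:310],None,fx=4.5,fy=3.5*4.5/4.5,interpolation=cv2.INTER_CUBIC)) if 0 else cv2.imwrite("pics/c1.png",cv2.resize(a[150:310,180:310],None,fx=3.7,fy=3.7,interpolation=cv2.INTER_CUBIC))
cv2.imwrite("pics/c2.png",cv2.resize(b[140:290,110:310],None,fx=4,fy=4,interpolation=cv2.INTER_CUBIC))
E
```

```text
(no output)
```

View pics/c1.png

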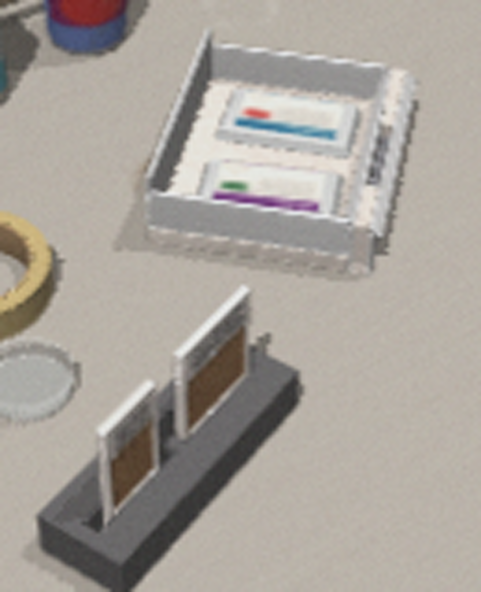

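View pics/c2.png

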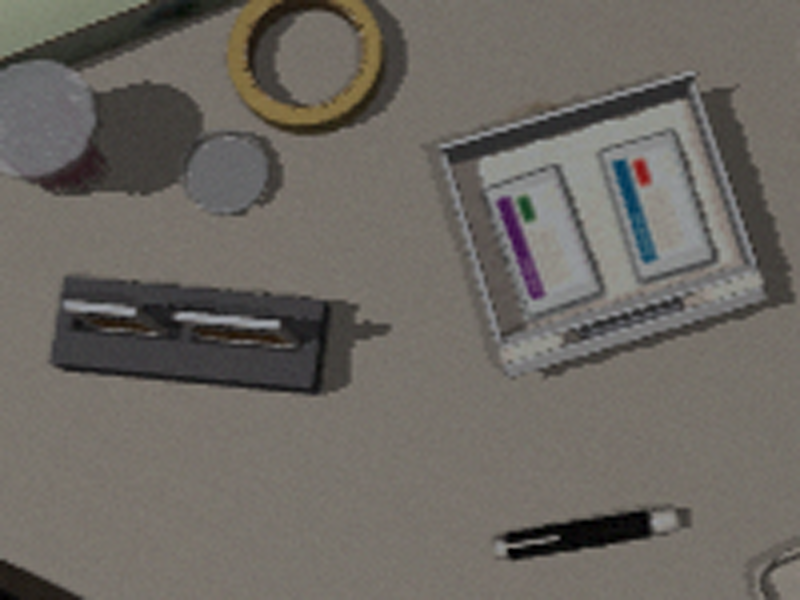

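```bash
cat > h.py <<'E'
import numpy as np, cv2
def load(n): 
    d=dict(np.load(n)); return d
def K(d): return np.array([[d['fx'],0,d['cx']],[0,d['fy'],d['cy']],[0,0,1.]],float)
def ray(d,uv):
    p=cv2.undistortPoints(np.array(uv,float).reshape(-1,1,2),K(d),d['dist']).reshape(-1,2)
    c=np.c_[p[:,0],-p[:,1],-np.ones(len(p))]
    M=d['cam_to_world']; return M[:3,3],c@M[:3,:3].T
def plane(d,uv,z):
    o,v=ray(d,uv); return o+v*((z-o[2])/v[:,2])[:,None]
def tri(d1,u1,d2,u2):
    o1,v1=ray(d1,[u1]);o2,v2=ray(d2,[u2]);v1=v1[0];v2=v2[0]
    A=np.c_[v1,-v2];t=np.linalg.lstsq(A,o2-o1,rcond=None)[0]
    a=o1+t[0]*v1;b=o2+t[1]*v2
    return (a+b)/2,np.linalg.norm(a-b)
def proj(d,P):
    M=d['cam_to_world'];c=(np.atleast_2d(P)-M[:3,3])@M[:3,:3]
    c=c*[1,-1,-1]
    return cv2.projectPoints(c.reshape(-1,1,3),np.zeros(3),np.zeros(3),K(d),d['dist'])[0].reshape(-1,2)
E
python3 - <<'E'
import cv2
a=cv2.imread("pics/side0.png");b=cv2.imread("pics/top0.png")
def crop(im,x0,y0,w,h,s,fn):
    c=cv2.resize(im[y0:y0+h,x0:x0+w],None,fx=s,fy=s,interpolation=cv2.INTER_NEAREST)
    for i in range(0,w,10): cv2.putText(c,str(x0+i),(i*s,8),0,.35,(0,255,255),1);cv2.line(c,(i*s,0),(i*s,h*s),(0,255,255) if i%50==0 else (0,120,120),1)
    for i in range(0,h,10): cv2.putText(c,str(y0+i),(0,i*s+10),0,.35,(0,255,255),1);cv2.line(c,(0,i*s),(w*s,i*s),(0,120,120),1)
    cv2.imwrite(fn,c)
crop(b,118,200,80,45,10,"pics/ts.png")
crop(b,210,150,98,90,6,"pics/tsh.png")
crop(a,185,220,85,90,6,"pics/ss.png")
crop(a,212,152,88,74,8,"pics/ssh.png")
E
```

```text
(no output)
```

View pics/ts.png

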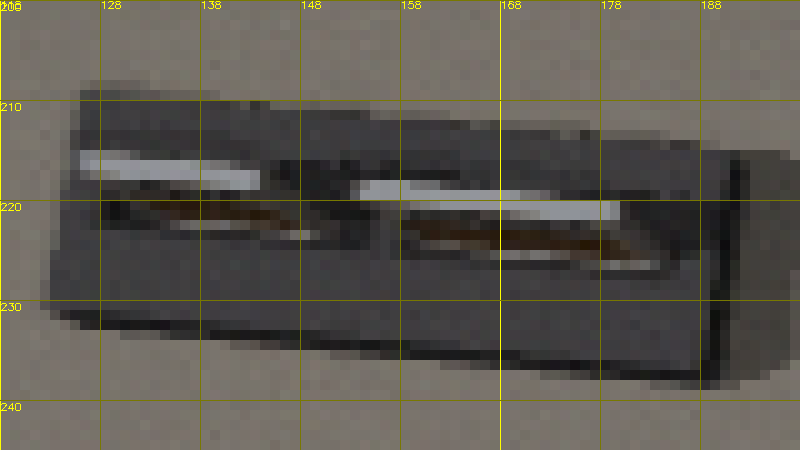

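View pics/tsh.png

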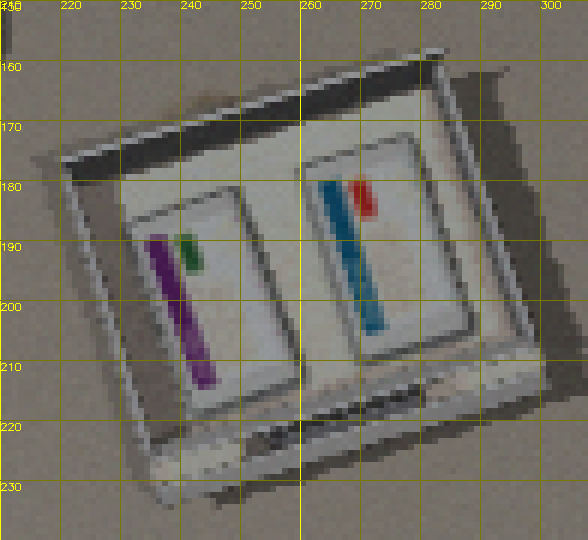

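View pics/ss.png

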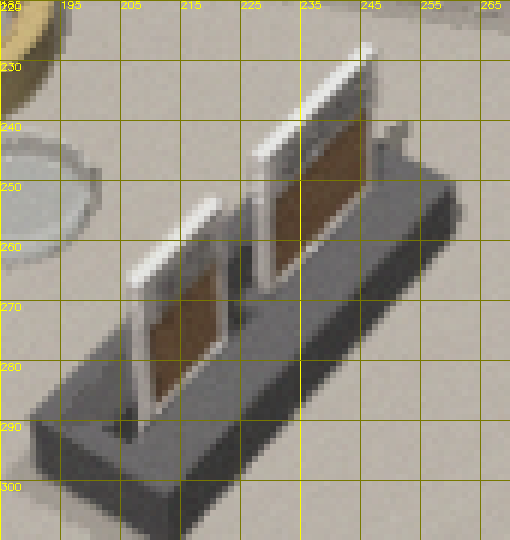

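View pics/ssh.png

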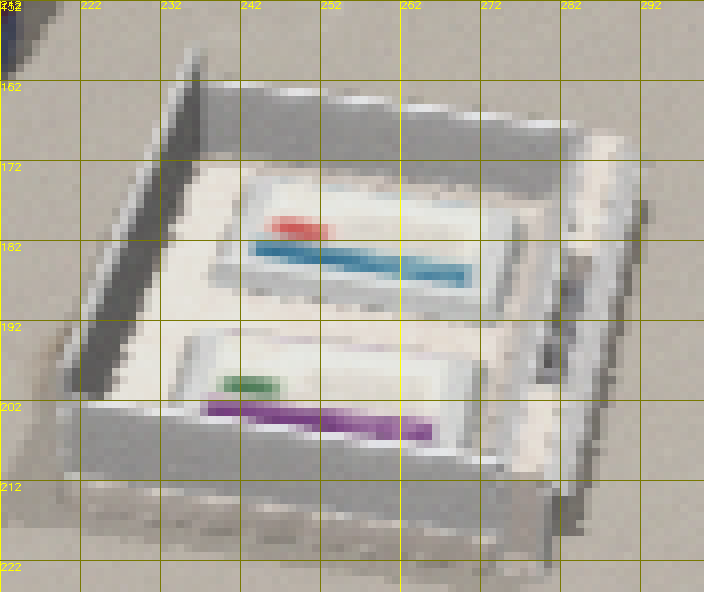

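```bash
python3 - <<'E'
from h import *
t=load("top0.npz");s=load("side0.npz")
def P(d,uv,z): return plane(d,np.array(uv)-.5,z)
np.set_printoptions(precision=4,suppress=True)
st=P(t,[(126,209),(190.8,214.8),(188,236.8),(123,231)],.03);print("stand top",st,st.mean(0))
print(np.linalg.norm(np.diff(st,axis=0),axis=1))
ss=P(s,[(190.3,288.5),(213.5,302),(260.5,250.5)],.03);print("stand side",ss,np.linalg.norm(np.diff(ss,axis=0),axis=1))
print('centre side',(ss[0]+ss[2])/2)
h=P(t,[(154,219),(180,221)],.092);print("wide top",h,h.mean(0),np.linalg.norm(h[1]-h[0]))
h=P(s,[(227.3,246),(246,229)],.092);print("wide side",h,h.mean(0),np.linalg.norm(h[1]-h[0]))
h=P(t,[(126,216),(144,218)],.092);print("narrow top",h,h.mean(0),np.linalg.norm(h[1]-h[0]))
b=P(t,[(221,177),(283.5,159)],.056);print("shelf back",b,b.mean(0),np.linalg.norm(b[1]-b[0]))
f=P(t,[(238,234),(301,213)],0.035);print("shelf front",f,f.mean(0),np.linalg.norm(f[1]-f[0]))
m=b.mean(0)-f.mean(0);print("depth",np.linalg.norm(m[:2]))
for q in(b,f):
  e=q[0]-q[1];print("yaw",np.degrees(np.arctan2(-e[0],e[1])))
print("yaw m",np.degrees(np.arctan2(m[1],m[0])))
b=P(s,[(219.5,200),(236,158.5)],.056);print("side shelf back",b,b.mean(0),np.linalg.norm(b[1]-b[0]))
f=P(s,[(280.5,211.5),(290.5,170)],0.042);print("side shelf front",f,f.mean(0),np.linalg.norm(f[1]-f[0]))
E
```

```text
stand top [[0.5904 0.3143 0.03  ]
 [0.5601 0.152  0.03  ]
 [0.5051 0.1622 0.03  ]
 [0.5348 0.3231 0.03  ]] [0.5476 0.2379 0.03  ]
[0.1651 0.056  0.1636]
stand side [[0.5894 0.3138 0.03  ]
 [0.5338 0.3241 0.03  ]
 [0.5034 0.1646 0.03  ]] [0.0566 0.1624]
centre side [0.5464 0.2392 0.03  ]
wide top [[0.5453 0.2308 0.092 ]
 [0.5348 0.1697 0.092 ]] [0.54   0.2003 0.092 ] 0.061943071759818606
wide side [[0.5461 0.2344 0.092 ]
 [0.5321 0.1762 0.092 ]] [0.5391 0.2053 0.092 ] 0.05987296287636984
narrow top [[0.5588 0.2966 0.092 ]
 [0.55   0.2543 0.092 ]] [0.5544 0.2754 0.092 ] 0.04325712303672155
shelf back [[ 0.6441  0.0673  0.056 ]
 [ 0.6765 -0.094   0.056 ]] [ 0.6603 -0.0134  0.056 ] 0.16455420267073165
shelf front [[ 0.4996  0.0375  0.035 ]
 [ 0.5377 -0.1244  0.035 ]] [ 0.5187 -0.0435  0.035 ] 0.1663355753957735
depth 0.14476689664829323
yaw 11.366884825361817
yaw 13.229000330308818
yaw m 11.990983316531329
side shelf back [[ 0.6415  0.0788  0.056 ]
 [ 0.6771 -0.0888  0.056 ]] [ 0.6593 -0.005   0.056 ] 0.1713723341982869
side shelf front [[ 0.5038  0.0438  0.042 ]
 [ 0.536  -0.118   0.042 ]] [ 0.5199 -0.0371  0.042 ] 0.16496106859789836
```

```bash
python3 - <<'E'
import cv2
a=cv2.imread("pics/side0.png");b=cv2.imread("pics/top0.png")
def crop(im,x0,y0,w,h,s,fn):
    c=cv2.resize(im[y0:y0+h,x0:x0+w],None,fx=s,fy=s,interpolation=cv2.INTER_NEAREST)
    c=cv2.convertScaleAbs(c,alpha=1.3 if im is b else 1)
    for i in range(0,w,5): cv2.putText(c,str(x0+i),(i*s,8),0,.35,(0,0,255),1);cv2.line(c,(i*s,0),(i*s,5),(0,0,255),1)
    for i in range(0,h,5): cv2.putText(c,str(y0+i),(0,i*s+10),0,.35,(0,0,255),1);cv2.line(c,(0,i*s),(5,i*s),(0,0,255),1)
    cv2.imwrite(fn,c)
crop(b,230,203,78,36,10,"pics/tl.png")
crop(a,268,162,30,66,9,"pics/sl.png")
E
```

```text
(no output)
```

View pics/tl.png

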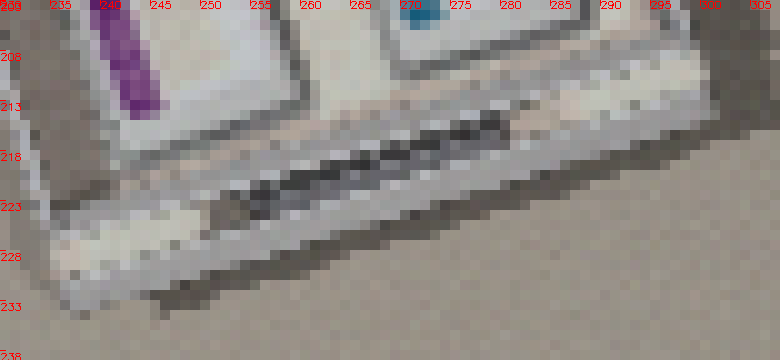

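View pics/sl.png

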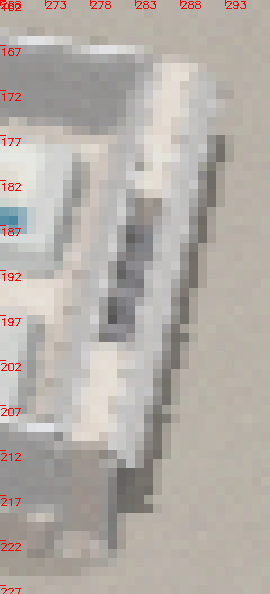

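```bash
python3 - <<'E'
from h import *
t=load("top0.npz");s=load("side0.npz")
np.set_printoptions(precision=4,suppress=True)
T=lambda a,b,n:print(n,*tri(t,np.array(a)-.5,s,np.array(b)-.5))
T((221,177),(220,194),"back left 56")
T((283.5,159),(236,158),"back right 56")
T((300.8,211),(291,171),"lip right")
T((236,231),(281,212),"lip left")
T((190.8,214.8),(260.5,250.5),"stand?")
T((154,219),(227.3,246),"wide L 92")
T((180,221),(246,229),"wide R 92")
T((281,215),(285,184),"bay R")
T((251,224),(281,200),"bay L")
def P(d,uv,z): return plane(d,np.array(uv)-.5,z)
# model prediction: shelf yaw, from back corners
bl,br=P(t,[(221,177),(283.5,159)],.056)
for name,yaw,c in (("12",12,None),):
    y=np.radians(yaw);X=np.array([np.cos(y),np.sin(y)]);Y=np.array([-np.sin(y),np.cos(y)])
    c=((bl+br)/2)[:2]-.075*X
    print("centre",c)
    W=lambda x,yy,z:np.r_[c+X*x+Y*yy,z]
    pts=[W(-.075,.085,.042),W(-.075,-.085,.042),W(-.075,.085,0),W(-.075,-.085,0),W(-.064,.035,.022),W(-.064,-.035,.022),W(-.064,.035,.03),W(-.064,-.035,.03),W(.075,.085,.056),W(.075,-.085,.056)]
    print(np.c_[proj(t,pts)+.5,proj(s,pts)+.5])
E
```

```text
back left 56 [0.6437 0.0673 0.0637] 0.003758517088164953
back right 56 [ 0.6784 -0.0941  0.0534] 0.0021869918356683883
lip right [ 0.5398 -0.1251  0.0341] 0.006382291967882991
lip left [0.5051 0.0414 0.0388] 0.003674196886862152
stand? [0.536  0.15   0.0156] 0.05339201352538951
wide L 92 [0.5467 0.2317 0.0888] 0.0014655804854465835
wide R 92 [0.5353 0.1706 0.0861] 0.001320101085083889
bay R [ 0.5367 -0.0747  0.0276] 0.004028186809472884
bay L [0.5192 0.0029 0.0403] 0.0031128056702116893
centre [ 0.5869 -0.029 ]
[[237.5733 235.1319 284.523  211.0634]
 [302.901  214.8735 293.4839 168.4454]
 [238.2886 237.4858 283.431  224.4053]
 [301.1954 217.951  292.3395 181.2584]
 [255.6307 226.2522 282.3512 203.1793]
 [281.9928 218.0918 286.2346 185.616 ]
 [255.6227 225.7296 282.5431 200.6476]
 [282.1755 217.5124 286.4328 183.1278]
 [220.0579 177.6453 220.8212 197.5752]
 [284.4096 158.3681 236.9524 156.8913]]
```

```bash
python3 - <<'E'
from h import *
t=load("top0.npz");s=load("side0.npz")
np.set_printoptions(precision=4,suppress=True)
def P(d,uv,z): return plane(d,np.array(uv)-.5,z)
def L(d,a,b,z,n):
    q=P(d,[a,b],z);e=q[0]-q[1];print(n,q[:,:2].round(4).tolist(),q.mean(0),"len",np.linalg.norm(e).round(4),"yaw",np.degrees(np.arctan2(-e[0],e[1])).round(2))
L(t,(255,222.7),(281,215.3),.022,"bay floor t")
L(t,(250.5,224.),(288,213.),.042,"bay top t")
L(t,(235.5,229.6),(301,211),.042,"lip inner? t")
L(t,(236.5,234),(301,215),.0,"front bottom t")
L(t,(235,223.),(300,206),.042,"rib back t")
L(s,(281,200),(285.3,184),.022,"bay floor s")
L(s,(280,212),(289.5,169),.042,"lip s")
L(t,(221,177),(283.5,159),.056,"back")
e=P(t,[(283.5,160),(299,208)],.044);d=e[0]-e[1];print("siderail R yaw",np.degrees(np.arctan2(d[1],d[0])))
e=P(t,[(221.5,180),(236,227)],.044);d=e[0]-e[1];print("siderail L yaw",np.degrees(np.arctan2(d[1],d[0])))
# Hough on gray for side rails/edges in top
g=cv2.cvtColor(t['color'],cv2.COLOR_RGB2GRAY)
l=cv2.createLineSegmentDetector().detect(g)[0][:,0]
for x in l:
    if 215<x[0]<305 and 215<x[2]<305 and 155<x[1]<236 and 155<x[3]<236 and np.hypot(x[2]-x[0],x[3]-x[1])>30:
        q=plane(t,[x[:2],x[2:]],.044);d=q[1]-q[0];print(x.round(1),"dir",(np.degrees(np.arctan2(d[1],d[0]))%90).round(2))
E
```

```text
bay floor t [[0.5262, -0.0073], [0.539, -0.0748]] [ 0.5326 -0.041   0.022 ] len 0.0687 yaw 10.71
bay top t [[0.5205, 0.0043], [0.5394, -0.0913]] [ 0.53   -0.0435  0.042 ] len 0.0975 yaw 11.17
lip inner? t [[0.5101, 0.0425], [0.5414, -0.1242]] [ 0.5258 -0.0408  0.042 ] len 0.1696 yaw 10.66
front bottom t [[0.5053, 0.0424], [0.539, -0.1281]] [ 0.5221 -0.0429  0.    ] len 0.1738 yaw 11.19
rib back t [[0.5267, 0.0424], [0.5544, -0.1232]] [ 0.5405 -0.0404  0.042 ] len 0.1679 yaw 9.5
bay floor s [[0.5241, -0.0179], [0.536, -0.0818]] [ 0.5301 -0.0499  0.022 ] len 0.065 yaw 10.52
lip s [[0.5043, 0.0458], [0.5399, -0.1211]] [ 0.5221 -0.0376  0.042 ] len 0.1707 yaw 12.04
back [[0.6441, 0.0673], [0.6765, -0.094]] [ 0.6603 -0.0134  0.056 ] len 0.1646 yaw 11.37
siderail R yaw 10.966429764625355
siderail L yaw 12.171318998074527
[281.7 163.6 224.3 180.3] dir 11.54
[219.5 177.3 282.1 158.8] dir 11.79
[279.6 173.  290.  205.4] dir 11.07
[250.1 180.8 262.  213.1] dir 14.31
[235.1 224.2 221.1 178. ] dir 11.86
[251.  229.4 284.6 219. ] dir 11.93
[257.9 210.7 247.5 182.1] dir 14.25
[298.7 204.6 285.1 164.1] dir 11.62
[285.9 201.8 276.7 173.2] dir 11.09
[294.3 205.6 280.9 165.9] dir 11.82
[231.5 229.5 215.4 176.6] dir 12.13
```

```bash
cat > m.py <<'E'
import numpy as np
from scipy.spatial.transform import Rotation as R
from plant import r
def need(pos,yaw,flip=False):
    # desired: tool x down, tool y along (cos yaw, sin yaw) or opposite
    s=r.get_state();C=R.from_quat(s['eef_rot'])
    y=np.array([np.cos(yaw),np.sin(yaw),0])*(-1 if flip else 1);x=np.array([0,0,-1.])
    D=R.from_matrix(np.c_[x,y,np.cross(x,y)])
    rv=(D*C.inv()).as_rotvec()
    return (np.array(pos)-s['tool_pos'])/.04, rv, s
E
python3 - <<'E'
from m import *
np.set_printoptions(precision=4,suppress=True)
for f in(0,1):
    a,b,s=need([.540,.201,.17],np.radians(-10.5),f);print(a,b,np.degrees(b))
print(R.from_quat(s['eef_rot']).as_matrix())
E
```

```text
[  9.2621 -10.0013  -2.3247] [ 0.0011 -0.0014 -1.4793] [  0.0617  -0.0806 -84.7585]
[  9.2621 -10.0013  -2.3247] [0.0014 0.0011 1.6623] [ 0.0826  0.0633 95.2414]
[[-0.0003  0.2713  0.9625]
 [-0.0016  0.9625 -0.2713]
 [-1.     -0.0016  0.0002]]
```

play_rows(
  targets=[
    [[0, 0, -0.1], [0.55, -0.6, 0], 0],
    [[0, 0, -0.1], [0.55, -0.6, 0], 0],
    [[0, 0, -0.1], [0.55, -0.6, 0], 0],
    [[0, 0, -0.1], [0.55, -0.6, 0], 0],
    [[0, 0, -0.1], [0.55, -0.6, 0], 0],
  ],
  newtons=40,
)

```text
clock: 0.6
tool_pos: [0.2802, 0.4803, 0.2634]
eef_rot: [0.268, 0.654, -0.269, 0.654]
contact_force: [1.0, -0.1, 0.8]
opening: 1.004
```

play_rows(
  targets=[
    [[0, 0, -0.1], [0.55, -0.6, 0], 0],
    [[0, 0, -0.1], [0.55, -0.6, 0], 0],
    [[0, 0, -0.1], [0.55, -0.6, 0], 0],
    [[0, 0, -0.1], [0.55, -0.6, 0], 0],
    [[0, 0, -0.1], [0.55, -0.6, 0], 0],
  ],
)

```text
clock: 1.1
tool_pos: [0.3901, 0.3604, 0.2635]
eef_rot: [0.422, 0.567, -0.422, 0.567]
contact_force: [-0.0, 0.3, -0.3]
opening: 0.999
```

play_rows(
  targets=[
    [[0, 0, -0.1], [0.55, -0.6, -0.3], 0],
    [[0, 0, -0.1], [0.55, -0.6, -0.3], 0],
    [[0, 0, -0.1], [0.55, -0.6, -0.3], 0],
    [[0, 0, -0.1], [0.55, -0.6, -0.3], 0],
    [[0, 0, -0.08], [0.55, -0.6, -0.3], 0],
  ],
)

```text
clock: 1.6
tool_pos: [0.5001, 0.2406, 0.203]
eef_rot: [-0.544, -0.451, 0.545, -0.451]
contact_force: [0.6, -0.2, -0.7]
opening: 0.998
```

```bash
python3 - <<'E'
from m import *
np.set_printoptions(precision=4,suppress=True)
a,b,s=need([.540,.201,.17],np.radians(-10.5));print(a,b,s['tool_pos'],s['clock'],s['q'])
E
```

```text
[ 0.9977 -0.9891 -0.8247] [ 0.0003 -0.0005  0.0042] [0.5001 0.2406 0.203 ] 1.6 [-0.6217  0.6862  0.1515  1.8509 -0.166   0.6172 -0.5557]
```

play_rows(
  targets=[
    [[0, 0, 0], [0.5, -0.5, -0.4], 0],
    [[0, 0, 0], [0.5, -0.5, -0.4], 0],
    [[0, 0, 0.004], [0, 0, 0], 0],
  ],
)

```text
clock: 1.9
tool_pos: [0.5413, 0.1966, 0.1697]
eef_rot: [-0.543, -0.45, 0.546, -0.452]
contact_force: [-0.6, -1.7, -0.6]
opening: 1.002
```

```bash
cat > look.py <<'E'
import sys,cv2,numpy as np
from plant import r
tag=sys.argv[1]; 
for n,bx in(("side",[int(v) for v in sys.argv[2].split(",")]),("top",[int(v) for v in sys.argv[3].split(",")])):
    d=r.snapshot(n);np.savez(f"{n}{tag}.npz",**d)
    x,y,w,h=bx;s=min(780//w,590//h)
    c=cv2.cvtColor(d["color"],cv2.COLOR_RGB2BGR)[y:y+h,x:x+w]
    c=cv2.resize(c,None,fx=s,fy=s,interpolation=cv2.INTER_CUBIC)
    for i in range(0,w,10): cv2.putText(c,str(x+i),(i*s,8),0,.35,(0,0,255),1)
    for i in range(0,h,10): cv2.putText(c,str(y+i),(0,i*s+10),0,.35,(0,0,255),1)
    cv2.imwrite(f"pics/{n}{tag}.png",c)
s=r.get_state();print(s['clock'],s['tool_pos'],s['contact_force'],s['opening'])
E
python3 look.py 1 160,150,140,160 100,140,220,120
```

```text
2.0 [0.53929844 0.20106387 0.17110918] [0.06572248 0.38246842 0.1251944 ] 1.0001504697236079
```

View pics/side1.png

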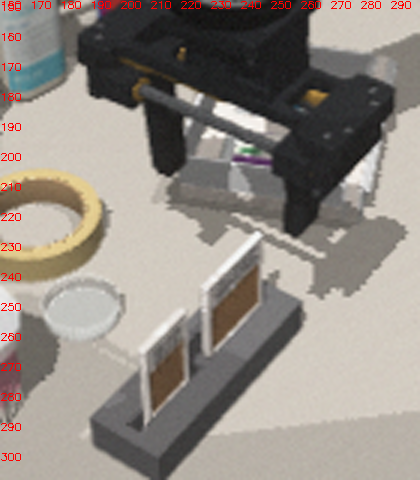

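View pics/top1.png

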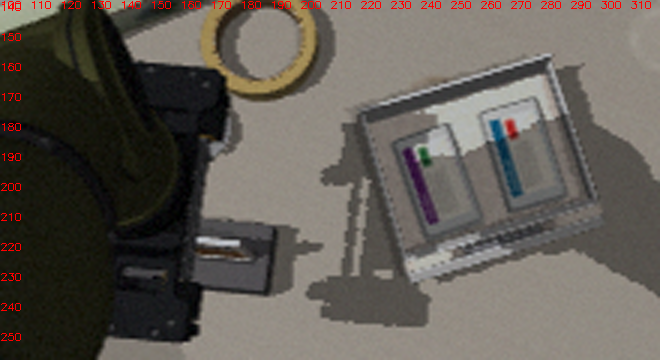

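play_rows(
  targets=[
    [[0, 0, 0], [0, 0, -0.6], 0],
    [[0, 0, 0], [0, 0, -0.6], 0],
    [[0, 0, 0], [0, 0, -0.6], 0],
    [[0, 0, 0], [0, 0, -0.5], 0],
    [[0, 0, 0], [0, 0, 0], 0],
  ],
  newtons=10,
)

```text
clock: 2.5
tool_pos: [0.5371, 0.2029, 0.078]
eef_rot: [-0.541, -0.455, 0.544, -0.453]
contact_force: [0.2, 0.7, -0.7]
opening: 1.0
```

play_rows(
  targets=[
    [[0, 0, 0], [0, 0, 0], 200],
    [[0, 0, 0], [0, 0, 0], 200],
    [[0, 0, 0], [0, 0, 0], 200],
    [[0, 0, 0], [0, 0, 0], 200],
    [[0, 0, 0], [0, 0, 0], 200],
  ],
)

```text
clock: 3.0
tool_pos: [0.5399, 0.2017, 0.0803]
eef_rot: [0.543, 0.453, -0.543, 0.453]
contact_force: [0.6, 0.7, 0.3]
opening: 0.572
```

play_rows(
  targets=[
    [[0, 0, 0], [0, 0, 0], 255],
    [[0, 0, 0], [0, 0, 0], 255],
    [[0, 0, 0], [0, 0, 0], 255],
    [[0, 0, 0], [0, 0, 0], 255],
    [[0, 0, 0], [0, 0, 0], 255],
  ],
)

```text
clock: 3.5
tool_pos: [0.5395, 0.2016, 0.0797]
eef_rot: [-0.543, -0.453, 0.543, -0.453]
contact_force: [1.3, 0.0, -0.1]
opening: 0.115
```

play_rows(
  targets=[
    [[0, 0, 0], [0, 0, 0], 255],
    [[0, 0, 0], [0, 0, 0], 255],
    [[0, 0, 0], [0, 0, 0], 255],
  ],
)

```text
clock: 3.8
tool_pos: [0.5395, 0.2016, 0.0797]
eef_rot: [-0.543, -0.453, 0.543, -0.453]
contact_force: [0.6, 0.8, 0.0]
opening: 0.065
```

```bash
python3 look.py 2 160,150,140,160 100,140,220,120
```

```text
3.9 [0.53953601 0.20157425 0.07968834] [ 0.09833407 -0.20091616  0.0657593 ] 0.0692088293616023
```

View pics/side2.png

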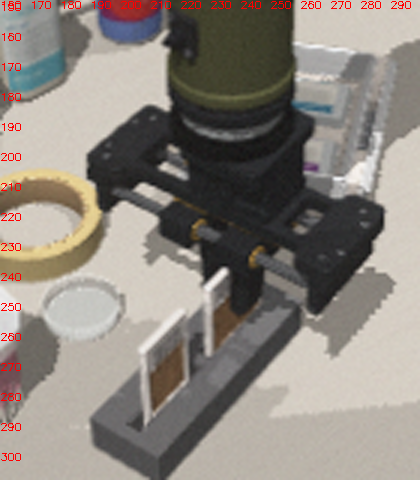

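play_rows(
  targets=[
    [[0, 0, 0], [0, 0, 0], 255],
    [[0, 0, 0], [0, 0, 0.1], 255],
    [[0, 0, 0], [0, 0, 0.2], 255],
    [[0, 0, 0], [0, 0, 0.25], 255],
    [[0, 0, 0], [0, 0, 0.25], 255],
  ],
  newtons=45,
)

```text
clock: 4.4
tool_pos: [0.5395, 0.2016, 0.1129]
eef_rot: [0.543, 0.453, -0.543, 0.453]
contact_force: [0.2, -0.0, -1.0]
opening: 0.065
```

play_rows(
  targets=[
    [[0, 0, 0], [0, 0, 0.3], 255],
    [[0, 0, 0], [0, 0, 0.3], 255],
    [[0, 0, 0], [0, 0, 0.3], 255],
    [[0, 0, 0], [0, 0, 0.2], 255],
    [[0, 0, 0], [0, 0, 0], 255],
  ],
)

```text
clock: 4.9
tool_pos: [0.5403, 0.2018, 0.1571]
eef_rot: [0.544, 0.453, -0.542, 0.453]
contact_force: [0.1, -0.2, -0.8]
opening: 0.064
```

```bash
python3 look.py 3 160,150,140,160 100,140,220,120; python3 - <<'E'
from m import *
np.set_printoptions(precision=4,suppress=True)
a,b,s=need([.531,-.041,.155],np.radians(11.6));print(a,b,s['q'])
E
```

```text
5.0 [0.53946663 0.20158826 0.15580118] [ 0.64599774  0.19896799 -0.27074716] 0.06348758495748837
[-0.2117 -6.0647 -0.02  ] [-0.      0.      0.3824] [-0.5075  0.7781  0.1205  1.8208 -0.1616  0.5521 -0.4635]
```

View pics/side3.png

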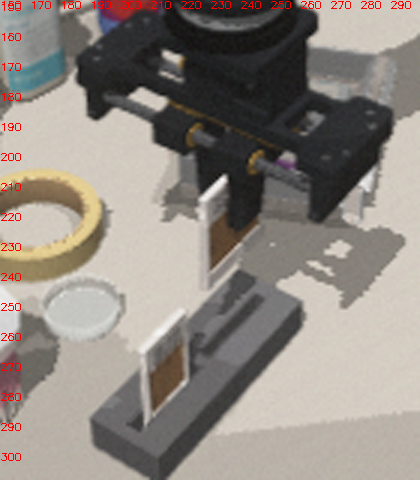

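```bash
python3 - <<'E'
import cv2,numpy as np
d=np.load("side3.npz")["color"][195:255,215:260,::-1];s=10
c=cv2.resize(d,None,fx=s,fy=s,interpolation=cv2.INTER_NEAREST)
for i in range(0,45,5): cv2.putText(c,str(215+i),(i*s,8),0,.35,(0,0,255),1);cv2.line(c,(i*s,0),(i*s,6),(0,0,255),1)
for i in range(0,60,5): cv2.putText(c,str(195+i),(0,i*s+10),0,.35,(0,0,255),1)
cv2.imwrite("pics/z3.png",c)
E
```

```text
(no output)
```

View pics/z3.png

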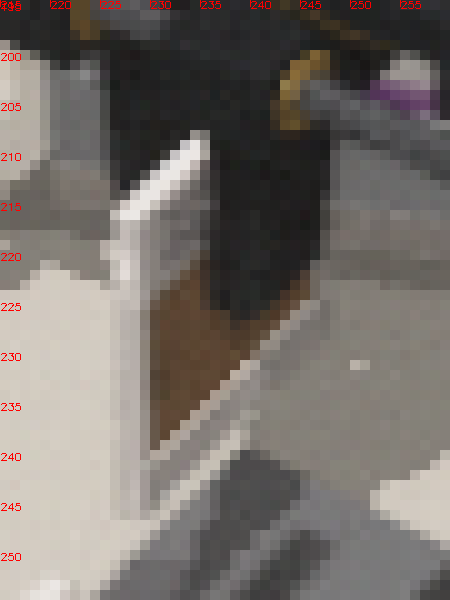

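```bash
python3 - <<'E'
from h import *
np.set_printoptions(precision=1,suppress=True)
s=load("side3.npz");t=load("top3.npz")
y=np.radians(-10.5);X=np.array([np.cos(y),np.sin(y)]);Y=np.array([-np.sin(y),np.cos(y)])
c=np.array([.5395,.2016])
for z in(.088,.168):
  for yy in(.032,-.032):
    for xx in(-.003,.003):
      p=np.r_[c+X*xx+Y*yy,z];print(z,yy,xx,proj(s,p)+.5,proj(t,p)+.5)
E
```

```text
0.088 0.032 -0.003 [[229.3 247.7]] [[153.2 220.6]]
0.088 0.032 0.003 [[226.8 246.5]] [[153.6 218.2]]
0.088 -0.032 -0.003 [[247.7 228.9]] [[180. 223.]]
0.088 -0.032 0.003 [[245.3 227.7]] [[180.3 220.5]]
0.168 0.032 -0.003 [[228.4 217.3]] [[144.7 214.2]]
0.168 0.032 0.003 [[225.8 216. ]] [[145.1 211.5]]
0.168 -0.032 -0.003 [[248.  198.8]] [[173.6 216.8]]
0.168 -0.032 0.003 [[245.5 197.6]] [[174.  214.1]]
```

View pics/top3.png

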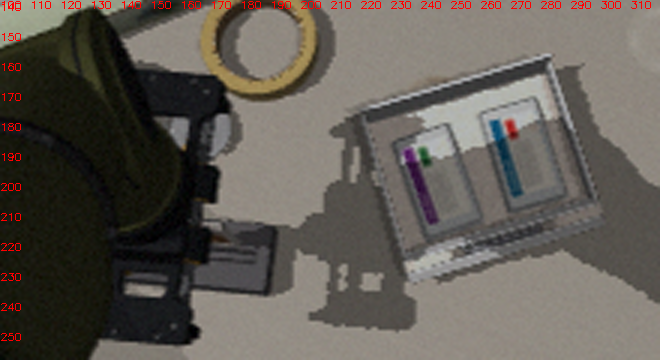

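play_rows(
  targets=[
    [[0, 0, 0.03], [0, -0.4, 0], 255],
    [[0, 0, 0.04], [0, -0.6, 0], 255],
    [[0, 0, 0.04], [0, -0.6, 0], 255],
    [[0, 0, 0.04], [0, -0.6, 0], 255],
    [[0, 0, 0.04], [-0.05, -0.6, 0], 255],
  ],
)

```text
clock: 5.5
tool_pos: [0.5373, 0.0886, 0.155]
eef_rot: [0.497, 0.503, -0.497, 0.503]
contact_force: [0.2, 0.0, -1.2]
opening: 0.064
```

play_rows(
  targets=[
    [[0, 0, 0.04], [-0.05, -0.6, 0], 255],
    [[0, 0, 0.04], [-0.05, -0.6, 0], 255],
    [[0, 0, 0.04], [-0.06, -0.6, 0], 255],
    [[0, 0, 0.04], [0, -0.6, 0], 255],
    [[0, 0, 0.03], [0, -0.6, 0], 255],
  ],
)

```text
clock: 6.0
tool_pos: [0.5306, -0.0314, 0.1551]
eef_rot: [0.447, 0.548, -0.447, 0.547]
contact_force: [0.6, 0.2, -0.3]
opening: 0.063
```

play_rows(
  targets=[
    [[0, 0, 0], [0, -0.26, 0], 255],
    [[0, 0, 0], [0, 0, 0], 255],
  ],
)

```text
clock: 6.2
tool_pos: [0.5308, -0.0425, 0.1553]
eef_rot: [0.448, 0.547, -0.449, 0.546]
contact_force: [0.8, -0.1, -0.2]
opening: 0.06
```

```bash
python3 look.py 4 190,110,130,140 200,140,130,100; python3 - <<'E'
from m import *
np.set_printoptions(precision=4,suppress=True)
a,b,s=need([.531,-.041,.155],np.radians(11.6));print(a,b,s['q'])
E
```

```text
6.3 [ 0.53113599 -0.03950334  0.15547593] [-0.24425404  0.44540748 -0.41412929] 0.06118392700857484
[-0.0034 -0.0374 -0.0119] [-0.0012 -0.0003  0.0019] [ 0.0183  0.733  -0.0495  1.9451  0.0712  0.4654  0.1184]
```

View pics/side4.png

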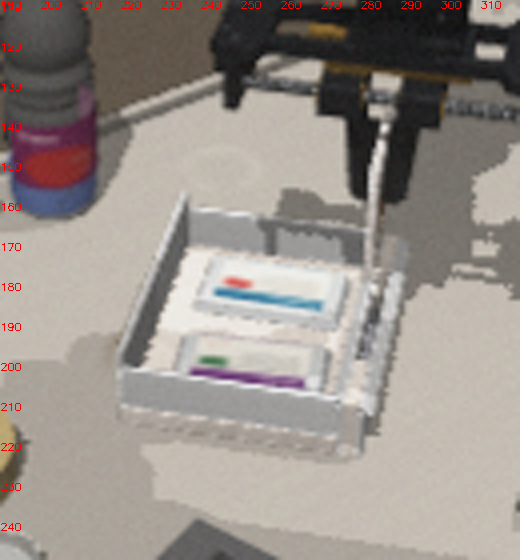

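View pics/top4.png

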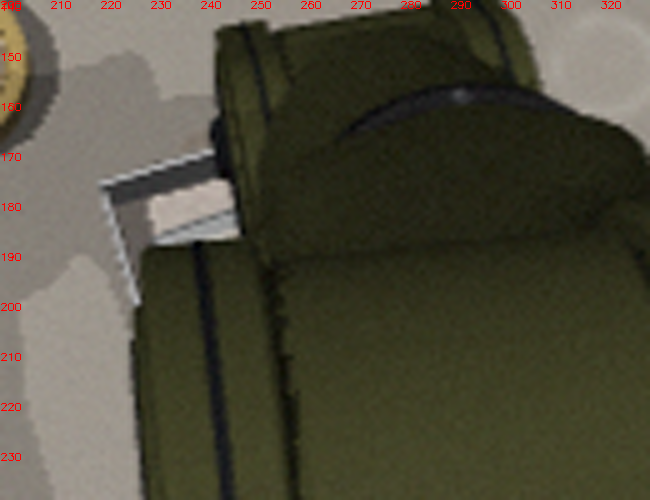

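play_rows(
  targets=[
    [[0, 0, 0], [0, 0, -0.3], 255],
    [[0, 0, 0], [0, 0, -0.3], 255],
    [[0, 0, 0], [0, 0, -0.3], 255],
    [[0, 0, 0], [0, 0, 0], 255],
  ],
)

```text
clock: 6.7
tool_pos: [0.5298, -0.0402, 0.1176]
eef_rot: [0.446, 0.549, -0.448, 0.546]
contact_force: [0.0, 0.3, -0.6]
opening: 0.062
```

```bash
python3 look.py 5 262,130,40,90 200,140,130,100; python3 - <<'E'
from h import *
np.set_printoptions(precision=1,suppress=True)
s=load("side5.npz")
d=s["color"][130:220,262:302,::-1];k=9
c=cv2.resize(d[20:],None,fx=k,fy=k,interpolation=cv2.INTER_NEAREST)
for i in range(0,40,5): cv2.putText(c,str(262+i),(i*k,8),0,.35,(0,0,255),1);cv2.line(c,(i*k,0),(i*k,6),(0,0,255),1)
for i in range(0,70,5): cv2.putText(c,str(150+i),(0,i*k+10),0,.35,(0,0,255),1)
cv2.imwrite("pics/z5.png",c)
y=np.radians(11.6);X=np.array([np.cos(y),np.sin(y)]);Y=np.array([-np.sin(y),np.cos(y)])
C=np.array([.5311,-.0400])
for z in(.052,.132):
  for yy in(.032,-.032):
    for xx in(-.003,.003):
      p=np.r_[C+X*xx+Y*yy,z];print(z,yy,xx,proj(s,p)+.5)
C=np.array([.531,-.041])
for z,yy in((.042,.035),(.03,.035),(.022,.035),(.022,-.035),(.03,-.035)):
    for xx in(-.0045,.0045): print("bay",z,yy,xx,proj(s,np.r_[C+X*xx+Y*yy,z])+.5)
for yy in(.085,-.085): print("lip",proj(s,np.r_[C-X*.011+Y*yy,.042])+.5, proj(s,np.r_[C-X*.011+Y*yy,.0])+.5)
E
```

```text
6.8 [ 0.53082342 -0.04056818  0.11907523] [0.08540187 0.09199568 0.20778254] 0.06048153229229032
0.052 0.032 -0.003 [[281.4 192.8]]
0.052 0.032 0.003 [[278.9 192.4]]
0.052 -0.032 -0.003 [[285.2 176.9]]
0.052 -0.032 0.003 [[282.8 176.6]]
0.132 0.032 -0.003 [[283.4 165.4]]
0.132 0.032 0.003 [[280.7 165. ]]
0.132 -0.032 -0.003 [[287.3 150.1]]
0.132 -0.032 0.003 [[284.8 149.7]]
bay 0.042 0.035 -0.0045 [[281.8 196.6]]
bay 0.042 0.035 0.0045 [[278.1 196.1]]
bay 0.03 0.035 -0.0045 [[281.5 200.5]]
bay 0.03 0.035 0.0045 [[277.8 200. ]]
bay 0.022 0.035 -0.0045 [[281.3 203. ]]
bay 0.022 0.035 0.0045 [[277.6 202.5]]
bay 0.022 -0.035 -0.0045 [[285.4 185.5]]
bay 0.022 -0.035 0.0045 [[281.9 185. ]]
bay 0.03 -0.035 -0.0045 [[285.6 183. ]]
bay 0.03 -0.035 0.0045 [[282.1 182.5]]
lip [[281.3 210.6]] [[280.3 223.9]]
lip [[291.1 168.1]] [[290.  180.9]]
```

View pics/z5.png

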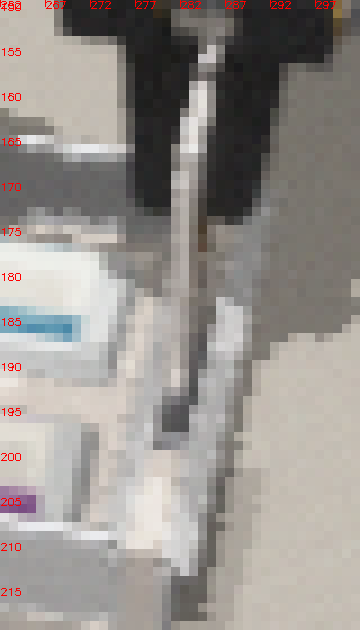

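play_rows(
  targets=[
    [[0, 0, 0], [-0.01, -0.03, -0.1], 255],
    [[0, 0, 0], [0, 0, -0.15], 255],
    [[0, 0, 0], [0, 0, -0.1], 255],
    [[0, 0, 0], [0, 0, 0], 255],
  ],
)

```text
clock: 7.2
tool_pos: [0.5299, -0.0422, 0.1051]
eef_rot: [0.447, 0.548, -0.448, 0.547]
contact_force: [-1.8, -0.8, -0.8]
opening: 0.065
```

```bash
python3 - <<'E'
from plant import r
s=r.get_state();print(s['tool_pos'],s['contact_force'],s['moment'])
E
```

```text
[ 0.52994661 -0.04220966  0.10514267] [-1.81918761 -0.7706485  -0.76929556] [-0.241422    0.3614875   0.01676962]
```

play_rows(
  targets=[
    [[0, 0, 0], [0, 0, -0.05], 255],
    [[0, 0, 0], [0, 0, 0], 255],
  ],
)

```text
clock: 7.4
tool_pos: [0.53, -0.0422, 0.1034]
eef_rot: [0.447, 0.548, -0.448, 0.547]
contact_force: [-3.6, -0.9, -2.1]
opening: 0.062
```

```bash
python3 - <<'E'
from plant import r
s=r.get_state();print(s['tool_pos'],s['contact_force'],s['moment'])
E
python3 look.py 6 262,130,40,90 200,140,130,100
```

```text
[ 0.52999395 -0.04221309  0.10342295] [-3.64474602 -0.86656972 -2.07731322] [-0.20229482  0.53323242  0.05920994]
7.5 [ 0.53002213 -0.04215297  0.10349624] [-1.77497498 -1.22650952 -2.50995713] 0.06313895748381941
```

View pics/side6.png

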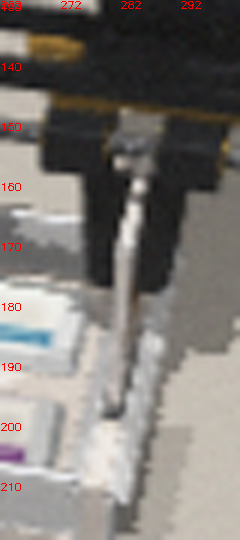

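play_rows(
  targets=[
    [[0, 0, 0], [-0.04, -0.01, 0], 255],
    [[0, 0, 0], [-0.035, -0.005, 0], 255],
    [[0, 0, 0], [0, 0, 0], 255],
  ],
)

```text
clock: 7.8
tool_pos: [0.5285, -0.0425, 0.104]
eef_rot: [0.448, 0.547, -0.447, 0.548]
contact_force: [-0.0, -0.0, -0.5]
opening: 0.066
```

```bash
python3 - <<'E'
from plant import r
s=r.get_state();print(s['tool_pos'],s['contact_force'],s['moment'])
E
```

```text
[ 0.52846741 -0.04250272  0.10402915] [-0.04775201 -0.03436094 -0.47946288] [-0.06582061  0.01374783 -0.03341928]
```

play_rows(
  targets=[
    [[0, 0, 0], [0, 0, -0.06], 255],
    [[0, 0, 0], [0, 0, -0.06], 255],
    [[0, 0, 0], [0, 0, 0], 255],
  ],
)

```text
clock: 8.1
tool_pos: [0.528, -0.0425, 0.0987]
eef_rot: [0.448, 0.547, -0.447, 0.547]
contact_force: [0.3, -0.3, -0.5]
opening: 0.069
```

```bash
python3 - <<'E'
from plant import r
s=r.get_state();print(s['tool_pos'],s['contact_force'],s['moment'])
E
```

```text
[ 0.52795486 -0.04252335  0.0986514 ] [ 0.33445268 -0.25970138 -0.50764254] [-0.09055648  0.02201564  0.0459191 ]
```

play_rows(
  targets=[
    [[0, 0, 0], [0, 0, -0.06], 255],
    [[0, 0, 0], [0, 0, -0.06], 255],
    [[0, 0, 0], [0, 0, -0.06], 255],
    [[0, 0, 0], [0, 0, 0], 255],
  ],
)

```text
clock: 8.5
tool_pos: [0.5279, -0.0426, 0.0914]
eef_rot: [0.448, 0.547, -0.447, 0.547]
contact_force: [1.4, 0.1, -1.0]
opening: 0.062
```

```bash
python3 - <<'E'
from plant import r
s=r.get_state();print(s['tool_pos'],s['contact_force'],s['moment'])
E
```

```text
[ 0.52789941 -0.04256617  0.09141865] [ 1.35624377  0.13515847 -0.9934954 ] [-0.01568818 -0.05324444  0.0189534 ]
```

play_rows(
  targets=[
    [[0, 0, 0], [0.01, 0, -0.05], 255],
    [[0, 0, 0], [0, 0, 0], 255],
  ],
)

```text
clock: 8.7
tool_pos: [0.5281, -0.0426, 0.0897]
eef_rot: [0.448, 0.547, -0.448, 0.547]
contact_force: [0.1, 0.3, -0.7]
opening: 0.063
```

play_rows(
  targets=[
    [[0, 0, 0], [0, 0, -0.03], 255],
    [[0, 0, 0], [0, 0, 0], 255],
  ],
)

```text
clock: 8.9
tool_pos: [0.5282, -0.0427, 0.0887]
eef_rot: [0.448, 0.547, -0.448, 0.547]
contact_force: [-1.0, 0.1, 4.3]
opening: 0.061
```

play_rows(
  targets=[
    [[0, 0, 0], [0, 0, -0.03], 255],
    [[0, 0, 0], [0, 0, 0], 255],
  ],
)

```text
clock: 9.1
tool_pos: [0.5282, -0.0427, 0.0875]
eef_rot: [0.448, 0.547, -0.448, 0.547]
contact_force: [-0.2, 0.5, 4.8]
opening: 0.065
```

play_rows(
  targets=[
    [[0, 0, 0], [0, 0, -0.03], 255],
    [[0, 0, 0], [0, 0, 0], 255],
  ],
)

```text
clock: 9.3
tool_pos: [0.5282, -0.0427, 0.0863]
eef_rot: [0.448, 0.547, -0.448, 0.548]
contact_force: [-0.7, 0.6, 4.8]
opening: 0.065
```

play_rows(
  targets=[
    [[0, 0, 0], [0, 0, -0.03], 255],
    [[0, 0, 0], [0, 0, 0], 255],
  ],
)

```text
clock: 9.5
tool_pos: [0.5282, -0.0427, 0.0851]
eef_rot: [0.448, 0.547, -0.448, 0.547]
contact_force: [-1.4, 0.1, 6.8]
opening: 0.068
```

play_rows(
  targets=[
    [[0, 0, 0], [0, 0, -0.025], 255],
    [[0, 0, 0], [0, 0, 0], 255],
  ],
)

```text
clock: 9.7
tool_pos: [0.5282, -0.0427, 0.0842]
eef_rot: [0.448, 0.547, -0.448, 0.548]
contact_force: [-1.2, -0.5, 7.7]
opening: 0.063
```

play_rows(
  targets=[
    [[0, 0, 0], [0, 0, -0.02], 255],
    [[0, 0, 0], [0, 0, 0], 255],
  ],
)

```text
clock: 9.9
tool_pos: [0.5282, -0.0427, 0.0836]
eef_rot: [0.448, 0.547, -0.448, 0.548]
contact_force: [-1.4, 0.1, 7.7]
opening: 0.061
```

play_rows(
  targets=[
    [[0, 0, 0], [0, 0, -0.015], 255],
    [[0, 0, 0], [0, 0, 0], 255],
  ],
)

```text
clock: 10.1
tool_pos: [0.5283, -0.0427, 0.0836]
eef_rot: [0.448, 0.547, -0.447, 0.548]
contact_force: [0.3, 0.5, 12.7]
opening: 0.059
```

play_rows(
  targets=[
    [[0, 0, 0], [0, 0, -0.01], 255],
    [[0, 0, 0], [0, 0, 0], 255],
  ],
)

```text
clock: 10.3
tool_pos: [0.5284, -0.0427, 0.0835]
eef_rot: [0.448, 0.547, -0.447, 0.548]
contact_force: [-2.1, 0.5, 17.9]
opening: 0.064
```

play_rows(
  targets=[
    [[0, 0, 0], [0, 0, 0.008], 255],
    [[0, 0, 0], [0, 0, 0], 255],
    [[0, 0, 0], [0, 0, 0], 255],
  ],
)

```text
clock: 10.6
tool_pos: [0.5283, -0.0427, 0.0835]
eef_rot: [0.448, 0.547, -0.447, 0.548]
contact_force: [-3.2, 0.9, 14.1]
opening: 0.066
```

```bash
python3 look.py 7 190,110,130,140 100,140,220,120; python3 look.py 7b 262,150,40,70 100,140,220,120;python3 - <<'E'
from m import *
s=r.get_state();print(s['clock'],s['tool_pos'],s['contact_force'],s['moment'],s['opening'])
print(R.from_quat(s['eef_rot']).as_matrix().round(4))
E
```

```text
10.7 [ 0.52829975 -0.04267668  0.08355052] [-1.61405417  0.291055   13.85672026] 0.06431969669155374
10.8 [ 0.52831301 -0.04268444  0.08353542] [-2.85968145 -0.48091169 14.44292615] 0.06165114393802462
10.8 [ 0.52831301 -0.04268444  0.08353542] [-2.85968145 -0.48091169 14.44292615] [ 0.01404037  0.50040129 -0.0024802 ] 0.06165114393802462
[[ 8.000e-04  9.801e-01  1.986e-01]
 [-2.000e-04  1.986e-01 -9.801e-01]
 [-1.000e+00  8.000e-04  3.000e-04]]
```

View pics/side7.png

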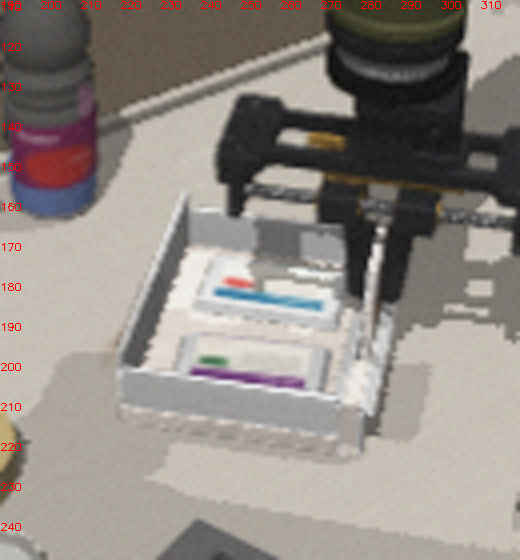

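View pics/side7b.png

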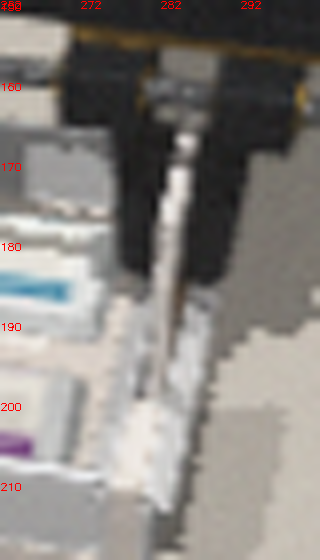

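View pics/top7.png

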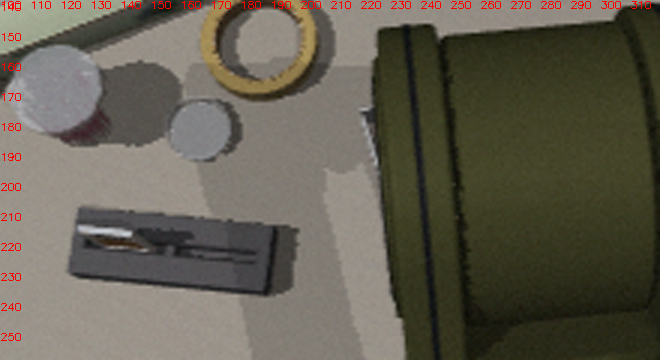

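```bash
python3 - <<'E'
from plant import r
s=r.get_state();print(s['tool_pos'],s['contact_force'],s['opening'])
print(r.finish_job())
E
```

```text
[ 0.52831301 -0.04268444  0.08353542] [-2.85968145 -0.48091169 14.44292615] 0.06165114393802462
the job is handed in; nothing more can be done
None
```

I took the wider holder out of the stand's right-hand pocket, turned it about 22° and slid it down into the shelf bay, card side out. I handed the job in at about 10.8 s, with the gripper still on the holder at 45 N and pressing it down.

**Seated:** the sprung seat took up load at a tool height of about 0.089 m. Force then rose from about 4 N to 8 N. At 0.0836 m, close to the expected 0.0837 m, the holder stopped moving while the force climbed sharply. That makes about 5.5–6 mm of travel, so I take it as on the stop. The push peaked at 18 N, and I eased it to about 14 N, above the 8.5 N spring.

**Bystanders:** the last pictures show the narrower holder still standing in the stand and both packs and the tape roll undisturbed. The lens case and penlight were not in these last views, but the arm did not go near them.

**Disagreements:**
- My first estimate of the bay was about 3 mm too far back. The holder touched the rib's lead-in at 2–4 N, and I corrected by 3 mm before going deeper.
- The two cameras differed by several millimetres on the bay position in y.
- A sideways force of about 2–3 N remained at the end, which I left.
- The top view of the bay was hidden by the arm, so being home rests on the side view and the force and height readings.

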